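# Crank the board slide to the red mark and lock it

### The job

Crank the handwheel of the board positioner until the carriage's yellow pointer stands in line with the tongue of the red clip on the scale (not the blue one). Then tighten the small red lock knob in the middle of the wheel fully clockwise to its stop, without dragging the wheel, so that the pointer stays on the red mark. Do not push the carriage by hand, and leave the things standing around it where they are.

Things in the scene. Friction and masses are not known exactly. Their poses are not given: they have to be found in the camera images.
- positioner: The screw-driven board positioner, fixed to the bench: a grey slide 246 mm long behind a scale rail, and a blue gearbox at its right end (-y) that carries the inclined handwheel. Origin on the bench; x points away from the side where the operator stands, y along the slide to the left (away from the wheel), z up. Footprint from x = -0.034 to 0.100 and y = -0.205 to 0.153 m.
- handwheel: Aluminium disc handwheel, 128 mm across, 10 mm thick. Origin on its axis in its front face, 148 mm above the bench. z: its axis, out of the front face, 28 degrees from vertical, leaning to the positioner's -x (the operator); x points from the axis to the crank handle and turns with the wheel. Takes about 0.15 N m to turn (3 N at the handle), stays where it is left; many turns possible.
- crank_grip (a point): Grip point on the axis of the crank handle, a black sleeve that spins freely about its pin, so it can be gripped firmly and led round without turning the tool. Sleeve diameter 15 mm, 52 mm from the wheel's axis and parallel to it, standing 47 mm out of the front face; this point is 30 mm in front of the face.
- lock_grip (a point): Grip point of the red lock knob: round, diameter 28 mm, on the wheel's axis but on a fixed spindle of its own, so that it and the wheel turn independently. Its grip runs from 10 to 40 mm in front of the wheel's face; this point is at 28 mm. z along the wheel's axis, outward.
- lock_knob (a joint): Angle of the lock knob in rad: 0 fully loose, grows clockwise as seen looking at the wheel's front face, 1.3 at its hard stop (tight); tight counts from 1.0. About 0.05 N m to turn. Even when it is tight, the wheel can still be dragged round by a careless touch.
- carriage: Carriage with a green circuit board, 78 x 104 mm, driven along the positioner's y. The wheel turned clockwise (looking at its front face) moves it to +y, 20 mm a turn; anticlockwise to -y. Origin under its middle, 24 mm above the bench; plate top 54 mm, board top 72 mm. Travel 62 mm either side of the slide's middle (positioner y = 0.030).
- pointer_tip (a point): Tip of the yellow pointer on the front of the carriage, 32.5 mm above the bench; the pointer tapers from 15 mm to 3 mm at the tip and moves with the carriage.
- red_mark (a point): On the 5 mm wide tongue that the red clip (18 mm wide) points towards the pointer, at the tongue's end, 29 mm above the bench. Axes as the positioner. The pointer is on the mark when this point and the pointer tip have the same position along the positioner's y, within 2.8 mm.
- blue_mark (a point): The same point of the blue clip: not to be used.
- flux_bottle: Amber bottle with a black cap, 34 mm across and 70 mm tall, standing to the right of the handwheel; bystander. Origin under its middle.
- heat_sink: Black finned heat sink 45 x 45 x 22 mm in front of the scale; bystander. Origin under its middle.
- cap_brown: Brown can capacitor 22 mm across and 34 mm tall, left of the slide; bystander. Origin under its middle.
- bit_box: Dark box with yellow top 40 x 62 x 16 mm in front of the slide; bystander. Origin under its middle.
- coil_small: Copper ring coil 22 mm across and 11 mm tall in front of the slide near the wheel; bystander. Origin under its middle.

How it is judged:
By the outcome, as a careful person would: the job done as asked, in the order asked, and still so for the second after the job is handed in, with the robot touching nothing.
It also fails if it takes over 58 s, if anything falls off the work surface, if the arm or the gripper's body presses on something with over 40 N, if the wrist force passes 120 N, or if a joint passes its speed limit or range.

### The arm

A 6-joint arm with a two-finger parallel gripper is mounted at the origin on a cart in front of the work surface, level with it; the furniture and walls round the work are solid. World frame = base frame: x ahead of the robot, y to its left, z up, the work surface at z = 0. Lengths are in m, angles in rad, forces in N, time in s.
With the tool pointing down it reaches from about 0.25 to 0.725 m from the base axis. Payload 4 kg.
Tool frame: the origin (TCP) lies on the centre line of the jaws, within the pads' length; the fingertips stand 14 mm ahead of it and the grasp point (between the pads) lies 5 mm behind it (bot.tcp_to_tips is the distance from the TCP to the fingertips, in m); z points along the fingers, y is the line along which they close (so a half turn about z gives the same grasp; the last joint's range is limited). The gripper opens to 85 mm and grips with 20 to 120 N. Pads are 22 mm wide; open, the fingers measure 114 mm over their backs; the gripper's body (76 mm by 85 mm) begins 54 mm behind the grasp point. The pads swing forward as they close: fully open they stand 13 mm farther back than shut.
Start: joints at [1.114, 0.241, 0.005, 1.335, 0, 1.571], TCP at [0.221, 0.449, 0.208] pointing down, gripper open.
Joint ranges: [-2.72, 2.72], [-1.05, 1.87], [-1.09, 1.28], [-1.99, 2.15], [-1.42, 1.44], [-3.14, 3.14]. Speed limits (rad/s): [2.79, 2.79, 3.14, 3.14, 3.14, 3.14].

### API

Orientations are given as a unit quaternion [x, y, z, w].
In Python, from plant import bot gives the robot as it stands.
- The arm moves only by the shell command python3 -m inch 'ROWS' [OPENING]. ROWS is JSON, one flat list of numbers, 6 for each row, row after row: the shift along the tool's x, y, z each as a share of 0.12 m, from -1 to 1, then the turn, a rotation vector about the tool's x, y, z each as a share of 2 rad, from -1 to 1. A call has exactly 10 rows; each row is the pose to reach, as a shift and turn from the pose commanded when the call began, along the tool's axes at that moment; what a row does not reach only later rows make up. A row lasts 1/8 s, in which the tool goes at most 62.5 mm and 10.7 degrees, less where a joint would pass 70% of its speed; a pose out of reach is approached as far as the arm can. A call with a number of a shift or a turn outside -1 to 1 is refused whole. A call with a gripper value outside its range is refused whole. OPENING is the finger opening in mm, from 0 to 85.4, set as the call begins (- or left out, the last holds). The fingers move at their own pace and stop on an object; the grip force is fixed at half the most. Time passes only in rows, so rows that repeat a pose let the fingers close, or fill a call up. It gives the time, the measured TCP pose, the force, the opening and the grip force at its end, in the units of the state.
- bot.get_obs(): the state, without advancing time (a new reading comes with each control period).
- bot.grab_frame(name): name is "side" or "top" or "wrist"; returns a dict with "img" (400x640x3 uint8, red, green, blue), "depth" (400x640 float32, m along the optical axis (not along the pixel's ray), 0 where there is no reading), "fov_y" (degrees; the focal length in pixels is half the picture's height over the tangent of half this angle, whatever the lens; pixels are square), "cx", "cy" (the principal point, pixels), "R" (3x3) and "t" (3): a world point X has camera coordinates R X + t. Camera axes: x right, y down, z forward; pixel columns grow to the right and rows downward; lengths in m; the calibration is good to about 2 mm. A picture is of the moment at which its call begins.
- bot.close_job(): hands the job in; it is judged then, once.
The state is a dict: "time_s": time; "qpos": joint angles; "joint_velocities": joint speeds; "effort": joint torques, N m; "eef_pos": TCP position; "orientation": TCP orientation; "force": force on the tool from outside, world axes, zero at the start; "torque": the same for the moment, N m; "finger_gap": finger opening in m; "finger_force": force on a finger pad.
Only numpy, scipy, OpenCV 4.12 (cv2) and the standard library are available. Lean on these libraries where they do the work, as an engineer would, in place of code of your own. Each camera call takes 0.05 s, during which the arm holds its last target. There are 200 camera calls.

## Working session

There is one attempt and no reset: what is moved stays moved. The work goes in short steps, Python scripts to look and compute and a shell command to move; the robot and the scene stay as the last step left them, time stands still between calls to the robot, and variables do not carry over. Pictures are saved under pics/ and viewed, at most 10 in all, crops included, and the job is handed in when it is done.

```bash
ls; mkdir -p pics; cat > h.py <<'E'
import numpy as np, cv2
from plant import bot
def grab(n):
    f=bot.grab_frame(n); f['f']=200/np.tan(np.radians(f['fov_y'])/2); f['R']=np.array(f['R']); f['t']=np.array(f['t']); return f
def save(f,p): cv2.imwrite(p,f['img'][:,:,::-1])
def ray(f,u,v):
    d=f['R'].T@np.array([(u-f['cx'])/f['f'],(v-f['cy'])/f['f'],1]); return -f['R'].T@f['t'],d
def onz(f,u,v,z):
    o,d=ray(f,u,v); return o+d*(z-o[2])/d[2]
def dep(f):
    v,u=np.mgrid[0:400,0:640]; D=f['depth']
    P=np.stack([(u-f['cx'])/f['f']*D,(v-f['cy'])/f['f']*D,D],-1)-f['t']
    return P@f['R']
def proj(f,X):
    c=f['R']@np.array(X)+f['t']; return c[:2]/c[2]*f['f']+[f['cx'],f['cy']]
E
python3 - <<'E'
from h import *
for n in('top','side'):
    f=grab(n); save(f,f'pics/{n}0.png'); np.savez(f'{n}0.npz',**f); print(n,f['fov_y'],f['cx'],f['cy'],-f['R'].T@f['t'],f['R'].tolist())
print(bot.get_obs(),bot.tcp_to_tips)
E
```

```text
pics
top 45.87481398889122 318.28227660121155 194.16083002435562 [ 0.3719309  -0.03161338  1.22530056] [[-0.01900878513322215, -0.9994396450993758, -0.02755107786262441], [-0.9843905775941616, 0.023530647383276246, -0.17441760053835317], [0.174968159479351, 0.023805554758444855, -0.9842862585300328]]
side 56.02668512927286 324.22732485606167 201.5708617571639 [0.20182063 0.83314652 0.55208328] [[-0.926408841003274, -0.3763250916578228, -0.012086550364008424], [-0.1497121820968679, 0.3976244619740588, -0.9052519261352798], [0.3454749221618911, -0.8368238838779469, -0.42470326762183475]]
{'time_s': 0.1, 'qpos': array([1.11398379e+00, 2.41332570e-01, 3.85061759e-03, 1.33520715e+00,
       2.99424351e-05, 1.57076577e+00]), 'joint_velocities': array([ 0.00257199, -0.00317184,  0.00460704, -0.00047667,  0.00111522,
        0.00058786]), 'effort': array([ 3.81360987e-04, -3.73138654e+01,  2.53009790e+01,  1.08488963e-02,
        3.43782176e-05,  6.72535137e-06]), 'eef_pos': array([0.22026386, 0.44818196, 0.20700138]), 'orientation': array([ 2.26410504e-01,  9.74031513e-01, -9.18415463e-04, -2.28882752e-04]), 'force': array([-0.07383803, -0.06837243,  0.73482462]), 'torque': array([ 0.00310056, -0.00357747,  0.04330459]), 'finger_force': 0.0, 'finger_gap': 0.08529093606269304} 0.014
```

View pics/top0.png

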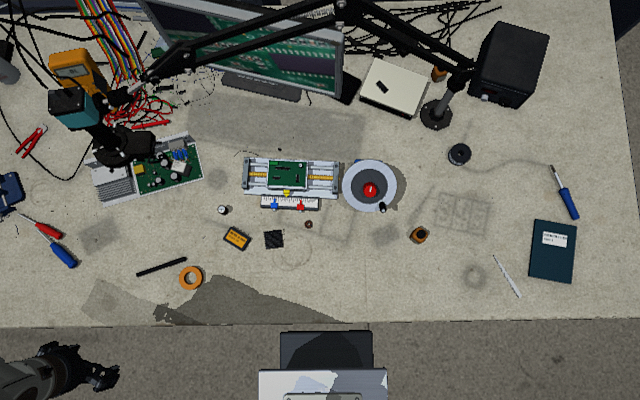

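View pics/side0.png

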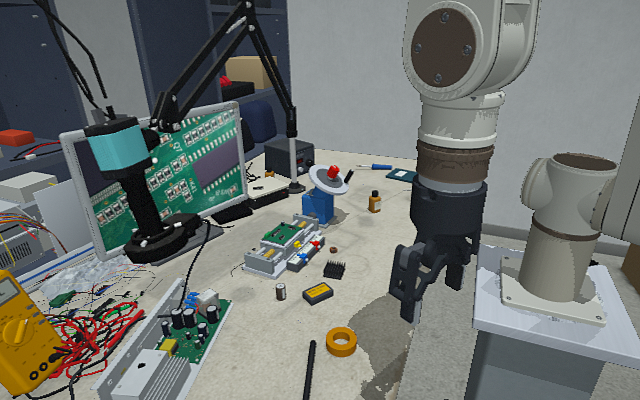

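The top view shows the wheel at about (370,190) with its handle at (382,208) and the red knob at (370,190). The pointer is at (287,192), the blue clip at (274,206) and the red clip at (301,206). Next I'll measure these.

```bash
python3 - <<'E'
from h import *
f=dict(np.load('top0.npz')); P=dep(f); hsv=cv2.cvtColor(f['img'],cv2.COLOR_RGB2HSV); H,S,V=[hsv[...,i].astype(int) for i in range(3)]
def comps(m,name,z=None):
    box=np.zeros_like(m); box[145:255,215:440]=1
    n,l,st,c=cv2.connectedComponentsWithStats((m&box).astype(np.uint8))
    for i in range(1,n):
        if st[i,4]>=6:
            q=P[l==i]; print(name,st[i],c[i].round(1),'med',np.median(q,0).round(4),'max z',q[:,2].max().round(4), 'onz', onz(f,*c[i],z).round(4) if z else '')
comps(((H<6)|(H>174))&(S>150)&(V>90),'red',.03)
comps((H>100)&(H<125)&(S>140)&(V>90),'blue',.03)
comps((H>22)&(H<33)&(S>150)&(V>120),'yellow',.0325)
comps((V<45),'black',.15)
# wheel plane
w=(S<60)&(V>100)&(P[...,2]>.09)&(P[...,2]<.19); w[:, :335]=0;w[:,405:]=0;w[:150]=0;w[220:]=0
q=P[w]; 
for _ in range(4):
    c=q.mean(0); n=np.linalg.svd(q-c,full_matrices=False)[2][2]; n*=np.sign(n[2]); r=(q-c)@n; q=q[abs(r)<.004]
print('wheel n',n,len(q),'rms',r.std(),'tilt',np.degrees(np.arccos(n[2])),'c',c, 'bbox',q.min(0),q.max(0))
# in-plane circle fit via hull
e1=np.cross([0,1,0],n);e1/=np.linalg.norm(e1);e2=np.cross(n,e1)
uv=np.stack([(q-c)@e1,(q-c)@e2],1).astype(np.float32)
(cu,cv),r=cv2.minEnclosingCircle(uv); print('centre',c+cu*e1+cv*e2,'r',r)
# slide direction from scale rail
crop=cv2.resize(f['img'][145:255,230:420],None,fx=4,fy=4,interpolation=cv2.INTER_CUBIC); cv2.imwrite('pics/crop.png',crop[:,:,::-1])
E
```

```text
red [363 184  13  14 117] [369.4 190.8] med [ 0.5614 -0.12    0.1824] max z 1.2253 onz [ 0.59  -0.134  0.03 ]
red [297 200   7  10  46] [300.  205.9] med [0.5545 0.0448 0.0292] max z 0.0344 onz [0.5549 0.0448 0.03  ]
blue [355 160   5   3   9] [356.4 160.6] med [ 0.6567 -0.0988  0.0894] max z 0.0915 onz [ 0.6706 -0.1035  0.03  ]
blue [270 199   8  10  43] [273.9 204.3] med [0.5592 0.1117 0.0289] max z 0.0347 onz [0.5607 0.1117 0.03  ]
yellow [250 173  12   2  23] [255.7 173.5] med [0.6411 0.1572 0.0378] max z 0.0416 onz [0.6422 0.1584 0.0325]
yellow [312 176   7   2  10] [315.  176.7] med [0.6284 0.0047 0.037 ] max z 0.04 onz [0.6299 0.0048 0.0325]
yellow [327 177   6   2   9] [330.  177.7] med [ 0.6247 -0.0338  0.0388] max z 0.0444 onz [ 0.6264 -0.0338  0.0325]
yellow [283 190   7   7  34] [286.2 192.3] med [0.5898 0.0794 0.0383] max z 0.0481 onz [0.5907 0.0795 0.0325]
black [278 148   3   3   6] [279.  149.2] med [0.7133 0.1001 0.0079] max z 0.0118 onz [0.673  0.0849 0.15  ]
black [243 159   8  30  52] [248.1 175.1] med [0.6361 0.1771 0.0391] max z 0.051 onz [0.6123 0.1577 0.15  ]

[... 1468 characters left out ...]
233.5] med [ 0.4776 -0.2355  0.0226] max z 0.038 onz [ 0.4676 -0.2156  0.15  ]
black [264 230  19  19 268] [273.6 238.5] med [0.4743 0.1144 0.0073] max z 1.2253 onz [0.4628 0.0982 0.15  ]
black [416 230  10   9  62] [420.7 233.7] med [ 0.473  -0.2508  0.0691] max z 1.2253 onz [ 0.4667 -0.2357  0.15  ]
black [224 233   6  10  15] [226.1 238.3] med [0.4755 0.2372 0.0147] max z 0.0188 onz [0.4656 0.2072 0.15  ]
wheel n [-0.4646299   0.03883308  0.88465307] 1151 rms 0.0017147247346670166 tilt 27.791142301961575 c [ 0.58356339 -0.12173974  0.14983263] bbox [ 0.52488414 -0.18562792  0.11711294] [ 0.63742374 -0.06082176  0.17915237]
centre [ 0.57957674 -0.12293426  0.14779123] r 0.06423041224479675
```

View pics/crop.png

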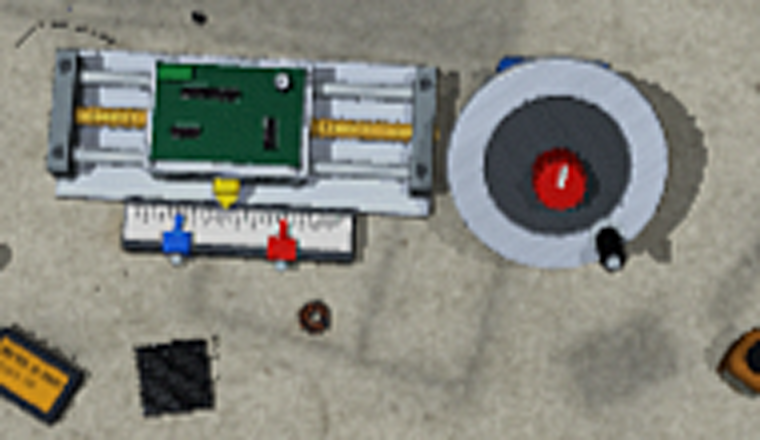

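```bash
cat >> h.py <<'E'
from scipy.spatial.transform import Rotation as Ro
N=np.array([-.4646,.0388,.8847]); N/=np.linalg.norm(N); C=np.array([.5796,-.1229,.1478])
PY=np.array([.0833,.9965,0]); PX=np.array([.9965,-.0833,0])
PY=PY/np.linalg.norm(PY); E1=np.cross(PY,N)  # E1 up-slope (+px)
def hand(a,h=.03,r=.052): return C+N*h+r*(np.cos(a)*E1+np.sin(a)*PY)  # a anticlockwise seen from front
def Rt(yaw=0):
    R=np.stack([np.cross(PY,-N),PY,-N],1); return R@Ro.from_rotvec([0,0,yaw]).as_matrix()
def cur():
    o=bot.get_obs(); return np.array(o['eef_pos']),Ro.from_quat(o['orientation']).as_matrix(),o
def rows(Ps,R,p0=None,R0=None):
    p,r,_=cur(); p=p if p0 is None else p0; r=r if R0 is None else R0
    w=Ro.from_matrix(r.T@R).as_rotvec()/2
    for P in Ps: print(np.round(np.r_[r.T@(P-p)/.12,w],3).tolist())
def planept(f,u,v,h):
    o,d=ray(f,u,v); return o+d*((C+N*h-o)@N)/(d@N)
E
python3 - <<'E'
from h import *
f=dict(np.load('top0.npz'))
for h in(.02,.025,.03,.047):
    q=planept(f,382,205.8,h)-C-N*h; print(h,np.hypot(q@E1,q@PY),np.arctan2(q@PY,q@E1))
q=planept(f,369.4,190.8,.03)-C-N*.03; print('knob off',q)
print('lamp',dep(f)[[10,40,20],[350,240,380]])
a=onz(f,287,196.5,.0325);b=onz(f,301,200.8,.029);c=onz(f,274.7,199,.029)
print(a,b,'d red',(b-a)@PY,'d blue',(c-a)@PY)
o,r,_=cur(); print(r)
rows([hand(np.pi*.8,.12)],Rt())
E
```

```text
0.02 0.050984911972747356 -2.4526265255102873
0.025 0.04934883165372973 -2.4387224755123076
0.03 0.04772294460041192 -2.4238679856938496
0.047 0.042286948071334825 -2.3648963779190373
knob off [-1.79851313e-03  1.66989538e-05 -9.45221115e-04]
lamp [[ 0.76369981 -0.06847769  0.57982714]
 [ 0.89412765  0.15842591  0.25999579]
 [ 0.77506273 -0.11851657  0.52966453]]
[0.57978801 0.07765128 0.0325    ] [0.56833655 0.04203361 0.029     ] d red -0.03644780878768103 d blue 0.031545714355466804
[[-8.97476462e-01  4.41061512e-01 -8.61755842e-04]
 [ 4.41062353e-01  8.97474880e-01 -1.68548829e-03]
 [ 3.00002094e-05 -1.89277412e-03 -9.99998208e-01]]
[-3.971, -2.997, -0.222, -0.046, -0.24, -0.183]
```

```bash
python3 -m inch '[-0.1,-0.075,0,0,-0.02,-0.02,-0.2,-0.15,0,-0.01,-0.05,-0.04,-0.3,-0.22,0,-0.01,-0.07,-0.05,-0.4,-0.3,0,-0.02,-0.1,-0.07,-0.5,-0.37,0,-0.02,-0.12,-0.09,-0.6,-0.45,0,-0.03,-0.14,-0.11,-0.7,-0.52,0,-0.03,-0.17,-0.13,-0.8,-0.6,0,-0.04,-0.19,-0.15,-0.9,-0.68,0,-0.04,-0.22,-0.165,-1,-0.75,0,-0.046,-0.24,-0.183]' 40
python3 - <<'E'
from h import *
print(cur()[2]['qpos'])
rows([hand(-2.44,.12)],Rt())
E
```

```text
time_s: 1.35
eef_pos: [0.2884, 0.3144, 0.2073]
orientation: [0.039, 0.97, -0.01, 0.241]
force: [-0.2, -0.8, 0.9]
finger_gap: 0.0404
finger_force: 0.0
[ 1.17676418 -0.05906144 -0.43633971  1.03233166 -0.46132987  1.22014444]
[-1.838, -3.713, 0.708, 0.0, 0.001, 0.001]
```

```bash
R='[-0.05,-0.1,0.02,0,0,0,-0.1,-0.2,0.03,0,0,0,-0.15,-0.3,0.05,0,0,0,-0.2,-0.4,0.07,0,0,0,-0.25,-0.5,0.09,0,0,0,-0.3,-0.6,0.11,0,0,0,-0.35,-0.7,0.13,0,0,0,-0.4,-0.8,0.15,0,0,0,-0.45,-0.9,0.17,0,0,0,-0.47,-0.95,0.18,0,0,0]' ; true
python3 -m inch '[-0.05,-0.1,0.02,0,0,0,-0.1,-0.2,0.03,0,0,0,-0.15,-0.3,0.05,0,0,0,-0.2,-0.4,0.07,0,0,0,-0.25,-0.5,0.09,0,0,0,-0.3,-0.6,0.11,0,0,0,-0.35,-0.7,0.13,0,0,0,-0.4,-0.8,0.15,0,0,0,-0.45,-0.9,0.17,0,0,0,-0.47,-0.95,0.18,0,0,0]'
python3 -m inch '[-0.05,-0.1,0.02,0,0,0,-0.1,-0.2,0.03,0,0,0,-0.15,-0.3,0.05,0,0,0,-0.2,-0.4,0.07,0,0,0,-0.25,-0.5,0.09,0,0,0,-0.3,-0.6,0.11,0,0,0,-0.35,-0.7,0.13,0,0,0,-0.4,-0.8,0.15,0,0,0,-0.45,-0.9,0.17,0,0,0,-0.47,-0.95,0.18,0,0,0]'
python3 - <<'E'
from h import *
print(cur()[2]['qpos'])
rows([hand(-2.44,.12)],Rt())
E
```

```text
time_s: 2.6
eef_pos: [0.3392, 0.1954, 0.2151]
orientation: [0.041, 0.97, -0.009, 0.241]
force: [-0.2, -0.1, 0.6]
finger_gap: 0.04
finger_force: 0.0
time_s: 3.85
eef_pos: [0.3893, 0.0771, 0.2221]
orientation: [0.041, 0.97, -0.009, 0.24]
force: [0.3, -0.7, -0.7]
finger_gap: 0.0398
finger_force: 0.0
[ 0.36136631 -0.348342   -0.63149879  0.8422152  -0.20161408  0.40014354]
[-0.903, -1.808, 0.349, 0.0, 0.001, -0.001]
```

```bash

python3 -m inch '[-0.05,-0.1,0.02,0,0,0,-0.1,-0.2,0.03,0,0,0,-0.15,-0.3,0.05,0,0,0,-0.2,-0.4,0.07,0,0,0,-0.25,-0.5,0.09,0,0,0,-0.3,-0.6,0.11,0,0,0,-0.35,-0.7,0.13,0,0,0,-0.4,-0.8,0.15,0,0,0,-0.43,-0.87,0.17,0,0,0,-0.45,-0.9,0.175,0,0,0]'
python3 -m inch '[-0.05,-0.1,0.02,0,0,0,-0.1,-0.2,0.03,0,0,0,-0.15,-0.3,0.05,0,0,0,-0.2,-0.4,0.07,0,0,0,-0.25,-0.5,0.09,0,0,0,-0.3,-0.6,0.11,0,0,0,-0.35,-0.7,0.13,0,0,0,-0.4,-0.8,0.15,0,0,0,-0.45,-0.9,0.17,0,0,0,-0.45,-0.9,0.175,0,0,0]'
python3 - <<'E'
from h import *
print(cur()[2]['qpos'])
rows([hand(-2.44,.12),hand(-2.44,.025)],Rt())
f=grab('wrist'); save(f,'pics/w1.png'); np.savez('w1.npz',**f)
print('handle expect px',proj(f,hand(-2.44,.047)),proj(f,hand(-2.44,.0)),'knob top',proj(f,C+N*.04),'centre',proj(f,C))
E
```

```text
time_s: 5.1
eef_pos: [0.4375, -0.0349, 0.2283]
orientation: [0.041, 0.97, -0.009, 0.24]
force: [0.3, -1.1, 0.0]
finger_gap: 0.04
finger_force: 0.0
time_s: 6.35
eef_pos: [0.4863, -0.148, 0.2351]
orientation: [0.041, 0.97, -0.01, 0.24]
force: [0.2, -0.2, 0.5]
finger_gap: 0.0403
finger_force: 0.0
[-0.38526457 -0.12018948 -0.44064072  0.78338684  0.13995504 -0.26715337]
[0.0, -0.007, -0.004, 0.0, 0.0, -0.001]
[0.001, -0.007, 0.788, 0.0, 0.0, -0.001]
handle expect px [319.21980017 199.80861212] [319.6669466  184.86523835] knob top [361.21571179 244.68729863] centre [356.30575502 226.79570472]
```

View pics/w1.png

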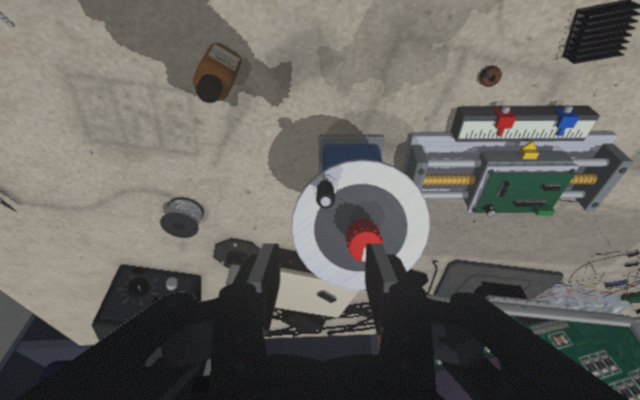

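The wrist view puts the handle top at (325,200), where I expected (319,200). The rim centre is at about (361,224) against an expected (356,227), roughly a 5 mm disagreement, so I'll compare the three views.

```bash
cat >> h.py <<'E'
def wheel(f):
    P=dep(f); hsv=cv2.cvtColor(f['img'],cv2.COLOR_RGB2HSV)
    k=(f['depth']>0)&(hsv[...,1]<60)&(hsv[...,2]>90)&(abs((P-C)@N)<.008)&(np.linalg.norm(P-C,axis=-1)<.075)
    q=P[k]; c=q.mean(0); n=np.linalg.svd(q-c,full_matrices=False)[2][2]; n*=np.sign(n[2])
    q=q[abs((q-c)@n)<.004]; uv=np.stack([(q-C)@E1,(q-C)@PY],1).astype(np.float32)
    (a,b),r=cv2.minEnclosingCircle(uv); print(len(q),'n',n,'off E1,PY,N',a,b,((q-C)@N).mean(),'r',r)
E
python3 - <<'E'
from h import *
for n in('top0','w1'): wheel(dict(np.load(n+'.npz')))
s=grab('side'); wheel(s); save(s,'pics/s1.png')
f=dict(np.load('w1.npz')); p,r,o=cur(); print('f',f['f'],'cam',-f['R'].T@f['t'])
for d in(0,.014,.09): print(d,proj(f,p+r[:,2]*d))
# finger tips mids by dark in near depth
D=f['depth']; near=(D>0)&(D<.28); 
for v in(250,258,270,285): 
    u=np.where(near[v])[0]; print(v,u.min() if len(u) else None,u[u<320].max() if (u<320).any() else None,u[u>320].min() if (u>320).any() else None, D[v][u].mean() if len(u) else '')
E
```

```text
1212 n [-0.46446064  0.03722127  0.88481122] off E1,PY,N -2.199225127696991e-05 -3.607012331485748e-05 -0.0001295364202278172 r 0.06423036754131317
9477 n [-0.46864778  0.03723942  0.88259984] off E1,PY,N 0.0016418448649346828 0.003733471967279911 0.0005053274705622811 r 0.06419029086828232
622 n [-0.46640225  0.05985074  0.88254565] off E1,PY,N -0.0004228057514410466 0.0018473087111487985 9.301559064488762e-05 r 0.0666632205247879
f 332.11065827956105 cam [ 0.34715728 -0.13486604  0.34966558]
0 [321.33275613 236.23657577]
0.014 [321.42488228 226.90679726]
0.09 [321.76245225 192.72048633]
250 260 279 349 0.18006238
258 245 279 355 0.15665014
270 239 280 365 0.1313267
285 226 279 366 0.11807464
```

```bash
echo 'C=C+.002*PY+.0008*E1' >> h.py
python3 - <<'E'
from h import *
rows([hand(-2.44,.12),hand(-2.44,.026)],Rt())
E
python3 -m inch '[0,0,0.1,0,0,0,0,0.01,0.2,0,0,0,0.0,0.01,0.3,0,0,0,-0.01,0.01,0.4,0,0,0,-0.01,0.01,0.5,0,0,0,-0.01,0.01,0.6,0,0,0,-0.01,0.01,0.7,0,0,0,-0.01,0.01,0.78,0,0,0,-0.01,0.01,0.78,0,0,0,-0.01,0.01,0.78,0,0,0]'
python3 -m inch '[0,0,0,0,0,0,0,0,0,0,0,0,0,0,0,0,0,0,0,0,0,0,0,0,0,0,0,0,0,0,0,0,0,0,0,0,0,0,0,0,0,0,0,0,0,0,0,0,0,0,0,0,0,0,0,0,0,0,0,0]' 8
python3 - <<'E'
from h import *
p,r,o=cur(); q=p-C; print('grip',q@E1,q@PY,q@N,np.hypot(q@E1,q@PY),np.arctan2(q@PY,q@E1),o['force'],o['torque'])
f=grab('wrist'); save(f,'pics/w2.png')
E
```

```text
[-0.013, 0.002, -0.004, 0.001, 0.0, -0.0]
[-0.013, 0.001, 0.78, 0.001, 0.0, -0.0]
time_s: 7.7
eef_pos: [0.5308, -0.1495, 0.1531]
orientation: [0.04, 0.97, -0.009, 0.241]
force: [-0.8, 0.2, 0.3]
finger_gap: 0.0402
finger_force: 0.0
time_s: 8.95
eef_pos: [0.5307, -0.1494, 0.1529]
orientation: [0.04, 0.97, -0.009, 0.24]
force: [0.0, -0.1, -0.4]
finger_gap: 0.008
finger_force: 0.0
grip -0.03963246892650421 -0.03247615476370346 0.02618016770029884 0.051238981463787324 -2.4551141038373334 [ 0.04865832 -0.05293146 -0.38951418] [0.02665097 0.44957993 0.05602449]
```

View pics/w2.png

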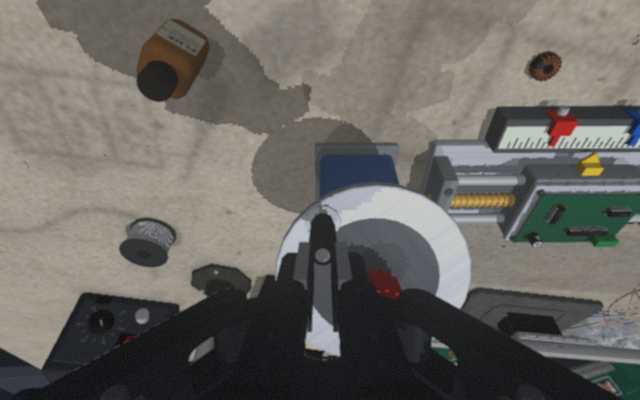

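The wrist view shows the sleeve's end at about (322,255), on the robot side of the fingers. The fingers closed to 8 mm, so they missed it. I'll locate the handle using depth.

```bash
python3 - <<'E'
from h import *
f=grab('wrist'); np.savez('w2.npz',**f); P=dep(f); p,r,o=cur()
wheel(f)
for h in(.047,.03,.0): print('pred handle',h,proj(f,hand(-2.44,h)))
print('tcp',proj(f,p),'tips',proj(f,p+.014*r[:,2]),'back',proj(f,p-.03*r[:,2]))
for u,v in((322,255),(322,235),(321,220),(322,280),(322,300),(322,320),(305,280),(342,280),(300,320)):
    X=P[v,u]; q=X-C; print((u,v),f['depth'][v,u],'E1,PY,N',np.round([q@E1,q@PY,q@N],4),f['img'][v,u],'tool',np.round(r.T@(X-p),4))
E
```

```text
11783 n [-0.46902058  0.03713438  0.88240622] off E1,PY,N 0.001017964445054531 0.0018573960987851024 0.0004937514724686389 r 0.06419621407985687
pred handle 0.047 [316.99854722 254.54699028]
pred handle 0.03 [317.45688118 240.42994973]
pred handle 0.0 [318.08750091 221.00637445]
tcp [319.57253162 237.67384389] tips [319.76678063 228.27492981] back [319.03972254 263.45429292]
(322, 255) 0.1586178 E1,PY,N [-0.0399 -0.0312  0.048 ] [89 91 94] tool [ 0.0002  0.0013 -0.0218]
(322, 235) 0.1656142 E1,PY,N [-0.0464 -0.0312  0.0388] [37 40 39] tool [ 0.0067  0.0013 -0.0126]
(321, 220) 0.18485038 E1,PY,N [-0.0471 -0.0317  0.0185] [36 37 38] tool [0.0074 0.0007 0.0076]
(322, 280) 0.21481325 E1,PY,N [ 0.0004 -0.0312  0.0012] [79 81 87] tool [-0.04    0.0013  0.025 ]
(322, 300) 0.21846488 E1,PY,N [ 0.0149 -0.0312  0.0017] [76 79 83] tool [-0.0545  0.0013  0.0245]
(322, 320) 0.22304723 E1,PY,N [ 0.0304 -0.0312  0.0014] [178 183 194] tool [-0.07    0.0013  0.0248]
(305, 280) 0.11764695 E1,PY,N [-0.0495 -0.0372  0.0878] [81 83 86] tool [ 0.0098 -0.0046 -0.0617]
(342, 280) 0.11763787 E1,PY,N [-0.0495 -0.0241  0.0879] [83 85 88] tool [ 0.0098  0.0085 -0.0617]
(300, 320) 0.094230555 E1,PY,N [-0.0506 -0.0374  0.1119] [26 23 23] tool [ 0.0109 -0.0048 -0.0858]
```

```bash
python3 - <<'E'
from h import *
f=dict(np.load('w2.npz')); a=f['img'][190:340,250:400]; a=np.clip(a.astype(float)*1.8+20,0,255).astype(np.uint8)
D=f['depth'][190:340,250:400]; d=cv2.applyColorMap(np.clip((D-.08)/.17*255,0,255).astype(np.uint8),cv2.COLORMAP_JET)
im=np.hstack([a[:,:,::-1],d]); cv2.imwrite('pics/w2c.png',cv2.resize(im,None,fx=2.6,fy=3.6,interpolation=cv2.INTER_NEAREST))
print(cur()[2]['finger_gap'])
E
```

```text
0.007981159309721174
```

View pics/w2c.png

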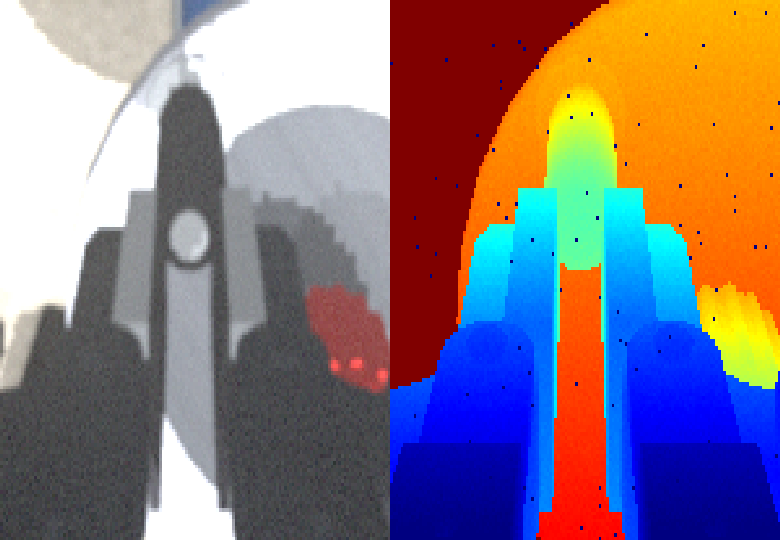

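The enlarged view shows the sleeve between the pads after all, so the fingers had only stopped at the commanded 8 mm. I'll command them fully closed.

```bash

python3 -m inch '[0,0,0,0,0,0,0,0,0,0,0,0,0,0,0,0,0,0,0,0,0,0,0,0,0,0,0,0,0,0,0,0,0,0,0,0,0,0,0,0,0,0,0,0,0,0,0,0,0,0,0,0,0,0,0,0,0,0,0,0]' 0
python3 - <<'E'
from h import *
p,r,o=cur(); q=p-C; print('grip',q@E1,q@PY,q@N,np.hypot(q@E1,q@PY),np.arctan2(q@PY,q@E1),o['force'],o['finger_gap'],o['finger_force'])
f=grab('wrist'); np.savez('w3.npz',**f);P=dep(f)
for v in (245,250,256): 
    print(v,[tuple(np.round(r.T@(P[v,u]-p),3)) for u in range(295,350,4)])
E
```

```text
time_s: 10.3
eef_pos: [0.5307, -0.1494, 0.1528]
orientation: [0.04, 0.97, -0.009, 0.24]
force: [-0.1, -0.2, -0.1]
finger_gap: 0.0001
finger_force: 0.0
grip -0.039647550465810304 -0.03249056044715324 0.02617722674398033 0.05125977737084988 -2.4550832100871967 [-0.08556088 -0.23763161 -0.0668268 ] 0.00014397779945667617 0.0
245 [(np.float64(-0.016), np.float64(-0.016), np.float64(0.027)), (np.float64(-0.016), np.float64(-0.013), np.float64(0.026)), (np.float64(-0.016), np.float64(-0.011), np.float64(0.025)), (np.float64(-0.016), np.float64(-0.008), np.float64(0.026)), (np.float64(0.01), np.float64(-0.003), np.float64(-0.033)), (np.float64(0.01), np.float64(-0.002), np.float64(-0.031)), (np.float64(0.01), np.float64(0.0), np.float64(-0.031)), (np.float64(0.01), np.float64(0.002), np.float64(-0.032)), (np.float64(0.009), np.float64(0.004), np.float64(-0.031)), (np.float64(0.01), np.float64(0.005), np.float64(-0.033)), (np.float64(0.01), np.float64(0.007), np.float64(-0.032)), (np.float64(-0.016), np.float64(0.012), np.float64(0.026)), (np.float64(-0.016), np.float64(0.015), np.float64(0.
[... 1049 characters left out ...]
06), np.float64(-0.007), np.float64(-0.035)), (np.float64(0.011), np.float64(-0.005), np.float64(-0.044)), (np.float64(0.011), np.float64(-0.003), np.float64(-0.044)), (np.float64(0.01), np.float64(-0.001), np.float64(-0.043)), (np.float64(0.01), np.float64(0.0), np.float64(-0.043)), (np.float64(0.01), np.float64(0.002), np.float64(-0.042)), (np.float64(0.01), np.float64(0.003), np.float64(-0.043)), (np.float64(0.011), np.float64(0.005), np.float64(-0.044)), (np.float64(0.01), np.float64(0.007), np.float64(-0.044)), (np.float64(0.006), np.float64(0.009), np.float64(-0.034)), (np.float64(0.006), np.float64(0.01), np.float64(-0.035)), (np.float64(0.006), np.float64(0.012), np.float64(-0.034))]
```

```bash
python3 - <<'E'
from h import *
p,r,o=cur()
f=dict(np.load('w3.npz')); T=(dep(f)-p)@r
for v in range(228,262,3): print(v,np.round(T[v,319],4),f['img'][v,319], end=' | ')
print()
for n in ('side','top'):
    s=grab(n); T=(dep(s)-p)@r; k=(abs(T[...,0])<.016)&(abs(T[...,1])<.016)&(T[...,2]<.03)&(T[...,2]>-.1)
    v,u=np.where(k); print(n,k.sum(),np.histogram(T[k][:,2],bins=np.arange(-.1,.031,.01)), proj(s,p),proj(s,p+.014*r[:,2]))
    if n=='side': cv2.imwrite('pics/s2.png',cv2.resize(s['img'][110:260,260:420],None,fx=4,fy=4,interpolation=cv2.INTER_CUBIC)[:,:,::-1])
E
```

```text
228 [ 0.0073 -0.0002 -0.0043] [41 39 42] | 231 [ 0.0069 -0.0002 -0.0075] [40 42 42] | 234 [ 0.0078 -0.0001 -0.0138] [41 42 43] | 237 [ 0.0066 -0.0001 -0.0148] [39 40 38] | 240 [ 0.0064 -0.0001 -0.0181] [35 35 37] | 243 [ 0.0103  0.     -0.0305] [50 51 51] | 246 [ 0.01    0.0001 -0.033 ] [47 44 47] | 249 [ 0.0101  0.0001 -0.0364] [49 49 49] | 252 [ 0.01    0.0001 -0.0392] [43 42 43] | 255 [ 0.0099  0.0001 -0.0417] [44 46 46] | 258 [ 0.0098  0.0002 -0.0443] [44 44 46] | 261 [ 0.0099  0.0002 -0.0472] [41 41 43] | 
side 218 (array([ 7,  6,  6,  8, 21, 26, 24, 12, 17, 15, 16, 15, 45]), array([-1.00000000e-01, -9.00000000e-02, -8.00000000e-02, -7.00000000e-02,
       -6.00000000e-02, -5.00000000e-02, -4.00000000e-02, -3.00000000e-02,
       -2.00000000e-02, -1.00000000e-02, -5.55111512e-17,  1.00000000e-02,
        2.00000000e-02,  3.00000000e-02])) [348.02356031 174.87693338] [345.93246113 178.45131836]
top 249 (array([  8,   5,  20,  19,  11,  18,  20,   2,   2,  10,  10,   9, 115]), array([-1.00000000e-01, -9.00000000e-02, -8.00000000e-02, -7.00000000e-02,
       -6.00000000e-02, -5.00000000e-02, -4.00000000e-02, -3.00000000e-02,
       -2.00000000e-02, -1.00000000e-02, -5.55111512e-17,  1.00000000e-02,
        2.00000000e-02,  3.00000000e-02])) [381.37356654 206.4339473 ] [380.92727802 204.44032125]
```

View pics/s2.png

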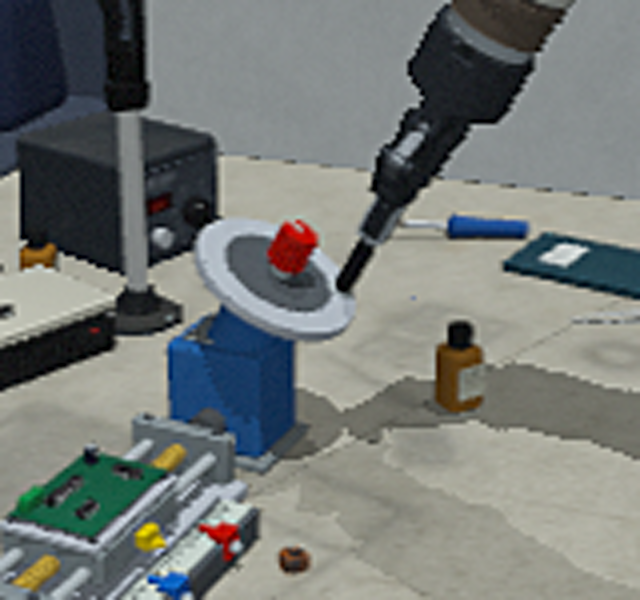

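The side and wrist views agree: the real fingertips are about 42 mm behind where the tool data put them, just above the sleeve's end. So I'll open the fingers, go 42 mm deeper and grip again.

```bash

python3 -m inch '[0,0,0,0,0,0,0,0,0,0,0,0,0,0,0,0,0,0,0,0,0,0,0,0,0,0,0.06,0,0,0,0,0,0.12,0,0,0,0,0,0.18,0,0,0,0,0,0.24,0,0,0,0,0,0.3,0,0,0,0,0,0.35,0,0,0]' 40
python3 -m inch '[0,0,0,0,0,0,0,0,0,0,0,0,0,0,0,0,0,0,0,0,0,0,0,0,0,0,0,0,0,0,0,0,0,0,0,0,0,0,0,0,0,0,0,0,0,0,0,0,0,0,0,0,0,0,0,0,0,0,0,0]' 0
python3 - <<'E'
from h import *
p,r,o=cur(); q=p-C; print('grip',q@E1,q@PY,q@N,np.hypot(q@E1,q@PY),np.arctan2(q@PY,q@E1),o['force'],o['torque'],o['qpos'])
f=grab('wrist'); T=(dep(f)-p)@r
for v in range(210,262,4): print(v,np.round(T[v,312],3),np.round(T[v,320],3),end=' | ')
E
```

```text
time_s: 11.7
eef_pos: [0.5503, -0.1509, 0.1151]
orientation: [0.04, 0.97, -0.009, 0.24]
force: [-0.0, -0.6, -0.6]
finger_gap: 0.0401
finger_force: 0.0
time_s: 12.95
eef_pos: [0.55, -0.1509, 0.1156]
orientation: [0.04, 0.97, -0.009, 0.24]
force: [0.7, 0.4, -2.4]
finger_gap: 0.0134
finger_force: 58.4
grip -0.03983028555681846 -0.03235356438316193 -0.01586323166102936 0.051314761773130206 -2.459405302396223 [ 0.6755608   0.43463076 -2.42812179] [0.16966525 0.70702484 0.05440288] [-0.33523527  0.12623314 -0.53809808  0.4342988   0.11791112 -0.22348954]
210 [-0.032 -0.009  0.147] [-0.004 -0.     0.062] | 214 [-0.037 -0.009  0.149] [-0.007 -0.     0.06 ] | 218 [-0.042 -0.009  0.152] [-0.008 -0.     0.056] | 222 [-0.048 -0.009  0.155] [ 0.013  0.    -0.01 ] | 226 [ 0.011 -0.004 -0.01 ] [ 0.013  0.    -0.017] | 230 [ 0.01  -0.004 -0.015] [ 0.011  0.    -0.017] | 234 [ 0.009 -0.003 -0.017] [ 0.009  0.    -0.018] | 238 [ 0.007 -0.004 -0.017] [ 0.007  0.    -0.018] | 242 [ 0.006 -0.003 -0.019] [ 0.007  0.    -0.021] | 246 [ 0.004 -0.003 -0.02 ] [ 0.008  0.    -0.028] | 250 [ 0.005 -0.003 -0.027] [ 0.007  0.    -0.031] | 254 [ 0.005 -0.003 -0.031] [ 0.007  0.    -0.034] | 258 [ 0.006 -0.003 -0.036] [ 0.008  0.001 -0.04 ] |
```

Gripped at 58 N. Next I'll compute the half-turn rows of 18° each. A second half turn uses the same rows with the signs flipped.

```bash
cat >> h.py <<'E'
C=C+.0005*E1+.001*PY
def crank(a0,deg,n=10,r=.0523):
    return [(round(-r*(np.cos(a0+t)-np.cos(a0))/.12,3),round(r*(np.sin(a0+t)-np.sin(a0))/.12,3)) for t in np.radians(np.linspace(deg/n,deg,n))]
E
python3 - <<'E'
from h import *
a=crank(-2.45,180); print(a)
E
```

```text
[(np.float64(-0.102), np.float64(-0.09)), (np.float64(-0.227), np.float64(-0.144)), (np.float64(-0.363), np.float64(-0.157)), (np.float64(-0.496), np.float64(-0.127)), (np.float64(-0.614), np.float64(-0.058)), (np.float64(-0.704), np.float64(0.045)), (np.float64(-0.758), np.float64(0.17)), (np.float64(-0.771), np.float64(0.306)), (np.float64(-0.741), np.float64(0.439)), (np.float64(-0.671), np.float64(0.556))]
```

```bash

python3 -m inch '[-0.102,-0.09,0,0,0,0,-0.227,-0.144,0,0,0,0,-0.363,-0.157,0,0,0,0,-0.496,-0.127,0,0,0,0,-0.614,-0.058,0,0,0,0,-0.704,0.045,0,0,0,0,-0.758,0.17,0,0,0,0,-0.771,0.306,0,0,0,0,-0.741,0.439,0,0,0,0,-0.671,0.556,0,0,0,0]'
python3 - <<'E'
from h import *
p,r,o=cur(); q=p-C; print('grip',q@E1,q@PY,q@N,np.hypot(q@E1,q@PY),np.arctan2(q@PY,q@E1),o['qpos'], Ro.from_matrix(Rt().T@r).as_rotvec())
E
```

```text
time_s: 14.25
eef_pos: [0.6262, -0.0909, 0.1534]
orientation: [0.041, 0.97, -0.011, 0.24]
force: [-7.1, -6.4, 0.1]
finger_gap: 0.0137
finger_force: 59.2
grip 0.04005355983133124 0.03281982369266284 -0.015452774239865632 0.051782511356436786 0.6864578338153073 [-0.16159213  0.18875467 -0.3468996   0.55073926  0.03390147 -0.06863491] [ 0.00258208 -0.00049183  0.00054817]
```

```bash

python3 -m inch '[0.102,0.09,0,0,0,0,0.227,0.144,0,0,0,0,0.363,0.157,0,0,0,0,0.496,0.127,0,0,0,0,0.614,0.058,0,0,0,0,0.704,-0.045,0,0,0,0,0.758,-0.17,0,0,0,0,0.771,-0.306,0,0,0,0,0.741,-0.439,0,0,0,0,0.671,-0.556,0,0,0,0]'
python3 -m inch '[-0.102,-0.09,0,0,0,0,-0.227,-0.144,0,0,0,0,-0.363,-0.157,0,0,0,0,-0.496,-0.127,0,0,0,0,-0.614,-0.058,0,0,0,0,-0.704,0.045,0,0,0,0,-0.758,0.17,0,0,0,0,-0.771,0.306,0,0,0,0,-0.741,0.439,0,0,0,0,-0.671,0.556,0,0,0,0]'
python3 - <<'E'
from h import *
p,r,o=cur(); q=p-C; print('grip',q@E1,q@PY,q@N,np.hypot(q@E1,q@PY),np.arctan2(q@PY,q@E1))
a0=.6864
f=grab('top'); np.savez('top1.npz',**f); g=grab('wrist'); np.savez('w4.npz',**g)
def tri(f,col,name,lo,hi):
    P=dep(f); h=cv2.cvtColor(f['img'],cv2.COLOR_RGB2HSV); H,S,V=[h[...,i].astype(int) for i in range(3)]
    m=((H>22)&(H<33) if col=='y' else (H<6)|(H>174))&(S>130)&(V>80)&(P[...,2]>lo)&(P[...,2]<hi)&(P[...,1]>0)&(P[...,1]<.16)&(P[...,0]<.612)&(P[...,0]>.53)
    q=P[m]; xx=q@PX; yy=q@PY; print(name,col,m.sum(),'y mean',yy.mean().round(4),'range',yy.min().round(4),yy.max().round(4),'mid',((yy.min()+yy.max())/2).round(4),'x',xx.min().round(3),xx.max().round(3)); return yy.mean()
for n,F in(('top0',dict(np.load('top0.npz'))),('top',f),('wrist',g)):
    a=tri(F,'r',n,.01,.05); b=tri(F,'y',n,.025,.055); print('d',a-b)
E
```

```text
time_s: 15.5
eef_pos: [0.55, -0.151, 0.1156]
orientation: [0.04, 0.97, -0.009, 0.24]
force: [2.6, 3.7, -2.4]
finger_gap: 0.0137
finger_force: 59.6
time_s: 16.75
eef_pos: [0.6271, -0.0924, 0.154]
orientation: [0.042, 0.97, -0.011, 0.241]
force: [-3.6, -5.3, 1.6]
finger_gap: 0.0134
finger_force: 59.8
grip 0.041245619223685026 0.031312463013443856 -0.015431745981824679 0.05178485729548268 0.6493445273990625
top0 r 49 y mean 0.0908 range 0.0824 0.0988 mid 0.0906 x 0.541 0.565
top0 y 36 y mean 0.1282 range 0.1204 0.1367 mid 0.1285 x 0.572 0.587
d -0.037375082899036516
top r 48 y mean 0.0909 range 0.0825 0.0989 mid 0.0907 x 0.54 0.564
top y 38 y mean 0.0985 range 0.0925 0.1055 mid 0.099 x 0.572 0.588
d -0.007604547618778254
wrist r 627 y mean 0.0939 range 0.0853 0.104 mid 0.0946 x 0.546 0.567
wrist y 643 y mean 0.1008 range 0.0937 0.11 mid 0.1018 x 0.572 0.59
d -0.006893012674173582
```

About 7.2 mm remains, which is 130° of wheel.

```bash
python3 - <<'E'
from h import *
print([tuple(map(float,x)) for x in crank(-2.45+np.pi,130)])
E
```

```text
[(0.071, 0.068), (0.156, 0.119), (0.25, 0.149), (0.348, 0.158), (0.446, 0.144), (0.538, 0.108), (0.619, 0.053), (0.687, -0.019), (0.736, -0.105), (0.764, -0.199)]
```

```bash

python3 -m inch '[0.071,0.068,0,0,0,0,0.156,0.119,0,0,0,0,0.25,0.149,0,0,0,0,0.348,0.158,0,0,0,0,0.446,0.144,0,0,0,0,0.538,0.108,0,0,0,0,0.619,0.053,0,0,0,0,0.687,-0.019,0,0,0,0,0.736,-0.105,0,0,0,0,0.764,-0.199,0,0,0,0]'
cat >> h.py <<'E'
def tri(f,col,lo,hi):
    P=dep(f); h=cv2.cvtColor(f['img'],cv2.COLOR_RGB2HSV); H,S,V=[h[...,i].astype(int) for i in range(3)]
    m=((H>22)&(H<33) if col=='y' else (H<6)|(H>174))&(S>130)&(V>80)&(P[...,2]>lo)&(P[...,2]<hi)&(P[...,1]>0)&(P[...,1]<.16)&(P[...,0]<.612)&(P[...,0]>.53)
    q=P[m]; xx=q@PX; yy=q@PY
    t=yy[xx>xx.max()-.006] if col=='r' else yy[xx<xx.min()+.006]
    return m.sum(),yy.mean(),(yy.min()+yy.max())/2,t.mean(),(t.min()+t.max())/2
def check():
    for n in('top','wrist','side'):
        f=grab(n); a=np.array(tri(f,'r',.01,.05)); b=np.array(tri(f,'y',.025,.055)); print(n,a[0],b[0],'d mm (mean,mid,tipmean,tipmid)',((a-b)[1:]*1e3).round(2))
E
python3 - <<'E'
from h import *
p,r,o=cur(); q=p-C; print('grip',q@E1,q@PY,q@N,np.hypot(q@E1,q@PY),np.arctan2(q@PY,q@E1),o['force'])
check()
f=grab('wrist'); h=f['img']; u,v=proj(f,[.575,.043,.03]).astype(int); print(u,v)
cv2.imwrite('pics/w5.png',cv2.resize(h[max(v-50,0):v+50,max(u-65,0):u+65],None,fx=5,fy=5,interpolation=cv2.INTER_CUBIC)[:,:,::-1])
E
```

```text
time_s: 18.1
eef_pos: [0.5445, -0.1066, 0.1108]
orientation: [0.04, 0.97, -0.008, 0.241]
force: [5.4, 1.9, -2.6]
finger_gap: 0.0136
finger_force: 59.3
grip -0.050693281206096605 0.010337201123325706 -0.015744193659480304 0.05173651018869048 2.940433992335537 [ 5.37475618  1.85623203 -2.64172931]
top 47.0 39.0 d mm (mean,mid,tipmean,tipmid) [-0.5  -0.75 -0.75 -0.68]
wrist 723.0 482.0 d mm (mean,mid,tipmean,tipmid) [-0.39 -0.28  0.06  0.4 ]
side 41.0 36.0 d mm (mean,mid,tipmean,tipmid) [-0.42 -0.75 -3.69 -3.41]
523 169
```

View pics/w5.png

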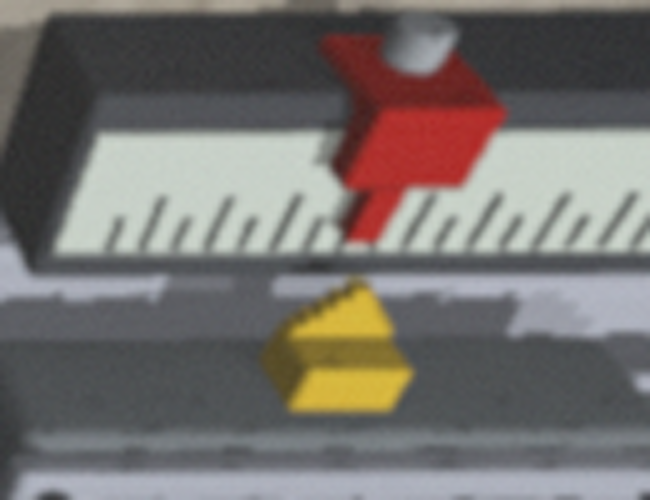

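The close view has the tongue end at (360,240) and the pointer tip at (357,280). Following the slant of the ticks, that's about 0.7 mm short, so I'll turn 13° more. After that I release and back off.

```bash

python3 -m inch '[0,-0.03,0,0,0,0,0,-0.06,0,0,0,0,0.007,-0.098,0,0,0,0,0.007,-0.098,0,0,0,0,0.007,-0.098,0,0,0,0,0.007,-0.098,0,0,0,0,0.007,-0.098,0,0,0,0,0.007,-0.098,0,0,0,0,0.007,-0.098,0,0,0,0,0.007,-0.098,0,0,0,0]'
python3 -m inch '[0,0,0,0,0,0,0,0,0,0,0,0,0,0,0,0,0,0,0,0,0,0,0,0,0,0,-0.05,0,0,0,0,0,-0.15,0,0,0,0,0,-0.25,0,0,0,0,0,-0.35,0,0,0,0,0,-0.45,0,0,0,0,0,-0.5,0,0,0]' 40
python3 - <<'E'
from h import *
p,r,o=cur(); q=p-C; print('at',q@E1,q@PY,q@N,o['qpos'])
check()
f=grab('wrist'); np.savez('w6.npz',**f); wheel(f)
P=dep(f); h=cv2.cvtColor(f['img'],cv2.COLOR_RGB2HSV).astype(int); q=P-C
m=((h[...,0]<6)|(h[...,0]>174))&(h[...,1]>130)&(np.linalg.norm(q,axis=-1)<.06)
k=q[m]; print('knob',m.sum(),(k@E1).min(),(k@E1).max(),(k@PY).min(),(k@PY).max(),(k@N).max())
t=k[(k@N)>.034]; print('knob top',len(t),(t@E1).min(),(t@E1).max(),(t@PY).min(),(t@PY).max())
rows([C+N*(-.014+.06),C+N*-.014],Rt(-.65))
E
```

```text
time_s: 19.55
eef_pos: [0.5424, -0.1194, 0.1103]
orientation: [0.041, 0.97, -0.01, 0.241]
force: [4.5, -1.1, -3.6]
finger_gap: 0.0138
finger_force: 59.2
time_s: 20.8
eef_pos: [0.5143, -0.117, 0.1645]
orientation: [0.04, 0.97, -0.01, 0.241]
force: [-0.5, -0.5, -0.4]
finger_gap: 0.0398
finger_force: 0.0
at -0.051495879727428 -0.0025334392108037735 0.04532587169420673 [-0.28131884 -0.02505848 -0.5536345   0.56298845  0.0931378  -0.17515597]
top 48.0 39.0 d mm (mean,mid,tipmean,tipmid) [ 0.23  0.55 -0.25 -0.8 ]
wrist 463.0 311.0 d mm (mean,mid,tipmean,tipmid) [0.21 0.71 0.38 0.07]
side 41.0 36.0 d mm (mean,mid,tipmean,tipmid) [ 0.84  1.46 -2.6  -1.57]
9798 n [-0.46836676  0.03626595  0.88278953] off E1,PY,N 0.00046843625023029745 0.0010531521402299404 0.0005197419342500035 r 0.064175546169281
knob 2221 -0.015280245383061568 0.04080075787305308 -0.015175578945436067 0.015360181173817532 0.04301770196418624
knob top 1566 -0.015065950914923864 0.012810847202707091 -0.013960353673833078 0.015360181173817532
[-0.436, 0.02, -0.015, 0.0, 0.001, -0.325]
[-0.435, 0.02, 0.485, 0.0, 0.001, -0.325]
```

The pointer is on the mark to within about 0.5 mm in every view. On to the knob, at yaw −0.65 so the fingers stay clear of the handle.

```bash

python3 -m inch '[-0.05,0,0,0,0,-0.04,-0.1,0,0,0,0,-0.08,-0.15,0.01,0,0,0,-0.12,-0.2,0.01,0,0,0,-0.16,-0.25,0.01,0,0,0,-0.2,-0.3,0.015,0,0,0,-0.24,-0.35,0.02,-0.01,0,0,-0.28,-0.4,0.02,-0.015,0,0,-0.325,-0.436,0.02,-0.015,0,0,-0.325,-0.436,0.02,-0.015,0,0,-0.325]' 55
python3 - <<'E'
from h import *
rows([C+N*-.014],Rt(-.65))
f=grab('wrist'); np.savez('w7.npz',**f); p,r,o=cur(); P=dep(f); T=(P-p)@r; h=cv2.cvtColor(f['img'],cv2.COLOR_RGB2HSV).astype(int); q=P-C
m=((h[...,0]<6)|(h[...,0]>174))&(h[...,1]>130)&(np.linalg.norm(q,axis=-1)<.06)&(q@N>.036)
t=T[m]; print(m.sum(),t.min(0),t.max(0),o['qpos'])
E
```

```text
time_s: 22.25
eef_pos: [0.5599, -0.1182, 0.1889]
orientation: [-0.271, 0.932, -0.085, 0.225]
force: [-0.0, -0.0, -0.6]
finger_gap: 0.0551
finger_force: 0.0
[0.002, 0.0, 0.497, 0.0, 0.001, -0.001]
1728 [-0.01554236 -0.01409709  0.00348929] [0.01441589 0.01488097 0.009711  ] [-0.25431542  0.03981584 -0.41742406  0.63466302  0.08077749 -0.80022321]
```

```bash

python3 -m inch '[0,0,0.06,0,0,0,0,0,0.12,0,0,0,0,0,0.18,0,0,0,0,0,0.24,0,0,0,0,0,0.3,0,0,0,0,0,0.36,0,0,0,0,0,0.42,0,0,0,0,0,0.48,0,0,0,0,0,0.49,0,0,0,0,0,0.49,0,0,0]'
python3 -m inch '[0,0,0,0,0,0,0,0,0,0,0,0,0,0,0,0,0,0,0,0,0,0,0,0,0,0,0,0,0,0,0,0,0,0,0,0,0,0,0,0,0,0,0,0,0,0,0,0,0,0,0,0,0,0,0,0,0,0,0,0]' 0
python3 - <<'E'
from h import *
p,r,o=cur(); q=p-C; print('at',q@E1,q@PY,q@N,o['torque']); check()
E
```

```text
time_s: 23.55
eef_pos: [0.5871, -0.1205, 0.1372]
orientation: [-0.271, 0.932, -0.086, 0.225]
force: [-1.0, -0.7, -1.2]
finger_gap: 0.055
finger_force: 0.0
time_s: 24.8
eef_pos: [0.5871, -0.1204, 0.1378]
orientation: [-0.271, 0.932, -0.086, 0.225]
force: [-4.6, 1.2, 4.5]
finger_gap: 0.0266
finger_force: 58.9
at 0.0004256631698512055 0.0001325368897933828 -0.012249353362484793 [0.20576206 0.77693591 0.03681956]
top 48.0 39.0 d mm (mean,mid,tipmean,tipmid) [0.37 0.81 0.18 0.69]
wrist 574.0 376.0 d mm (mean,mid,tipmean,tipmid) [ 0.13 -0.33  0.44  0.03]
side 43.0 37.0 d mm (mean,mid,tipmean,tipmid) [ 0.43  0.73 -0.62  0.36]
```

```bash

python3 -m inch '[0,0,0,0,0,0.08,0,0,0,0,0,0.16,0,0,0,0,0,0.24,0,0,0,0,0,0.32,0,0,0,0,0,0.4,0,0,0,0,0,0.48,0,0,0,0,0,0.56,0,0,0,0,0,0.62,0,0,0,0,0,0.66,0,0,0,0,0,0.68]'
python3 - <<'E'
from h import *
p,r,o=cur(); q=p-C; print('at',q@E1,q@PY,q@N,r.T@o['torque'],Ro.from_matrix(Rt(-.65).T@r).as_rotvec()); check()
E
```

```text
time_s: 26.2
eef_pos: [0.5884, -0.124, 0.1387]
orientation: [0.376, 0.894, 0.072, 0.231]
force: [-0.4, -8.2, 1.0]
finger_gap: 0.0262
finger_force: 60.1
at 0.0023070413676481495 -0.003331668143445401 -0.012214675574885805 [ 1.31112013 -0.92514009 -0.81905906] [ 0.00655446 -0.00498665  1.36149431]
top 49.0 39.0 d mm (mean,mid,tipmean,tipmid) [0.18 0.58 0.25 0.29]Traceback (most recent call last):
  File "<stdin>", line 2, in <module>
  File "h.py", line 49, in check
    f=grab(n); a=np.array(tri(f,'r',.01,.05)); b=np.array(tri(f,'y',.025,.055)); print(n,a[0],b[0],'d mm (mean,mid,tipmean,tipmid)',((a-b)[1:]*1e3).round(2))
                          ~~~^^^^^^^^^^^^^^^
  File "h.py", line 45, in tri
    t=yy[xx>xx.max()-.006] if col=='r' else yy[xx<xx.min()+.006]
            ~~~~~~^^
    return umr_maximum(a, axis, None, out, keepdims, initial, where)
ValueError: zero-size array to reduction operation maximum which has no identity
```

Tool-axis torque is −0.82 N m, far above the 0.05 N m it takes to turn the knob, so it's at the stop and the pointer hasn't moved. I'll release and back straight off.

```bash

python3 -m inch '[0,0,0,0,0,0,0,0,0,0,0,0,0,0,0,0,0,0,0,0,0,0,0,0,0,0,0,0,0,0,0,0,-0.1,0,0,0,0,0,-0.25,0,0,0,0,0,-0.4,0,0,0,0,0,-0.55,0,0,0,0,0,-0.7,0,0,0]' 50
python3 -m inch '[0,0,-0.1,0,0,0,0,0,-0.2,0,0,-0.1,0,0,-0.3,0,0,-0.15,0,0,-0.4,0,0,-0.2,0,0,-0.5,0,0,-0.25,0,0,-0.6,0,0,-0.3,0,0,-0.7,0,0,-0.33,0,0,-0.7,0,0,-0.33,0,0,-0.7,0,0,-0.33,0,0,-0.7,0,0,-0.33]'
python3 - <<'E'
from h import *
check()
f=grab('wrist'); p,r,o=cur(); P=dep(f); q=P-C; print(o['qpos'],o['force'])
g=dict(np.load('w1.npz'))
cv2.imwrite('pics/fin.png',np.vstack([cv2.resize(x['img'][100:300],(800,250)) for x in(g,f)])[:,:,::-1])
E
```

```text
time_s: 27.55
eef_pos: [0.5475, -0.1173, 0.213]
orientation: [0.375, 0.895, 0.075, 0.229]
force: [-0.8, -0.2, -0.2]
finger_gap: 0.0502
finger_force: 0.0
time_s: 28.8
eef_pos: [0.5086, -0.1141, 0.2851]
orientation: [0.065, 0.969, -0.003, 0.24]
force: [-0.8, 0.1, 0.4]
finger_gap: 0.05
finger_force: 0.0
top 48.0 39.0 d mm (mean,mid,tipmean,tipmid) [ 0.29  0.64 -0.13 -0.49]
wrist 268.0 187.0 d mm (mean,mid,tipmean,tipmid) [0.12 0.13 0.41 0.8 ]
side 43.0 37.0 d mm (mean,mid,tipmean,tipmid) [-0.11  0.84 -2.53 -1.47]
[-0.27808254 -0.12507329 -0.31351591  0.90515183  0.09174592 -0.12219349] [ 0.31040615 -0.33256109 -0.48957414]
```

View pics/fin.png

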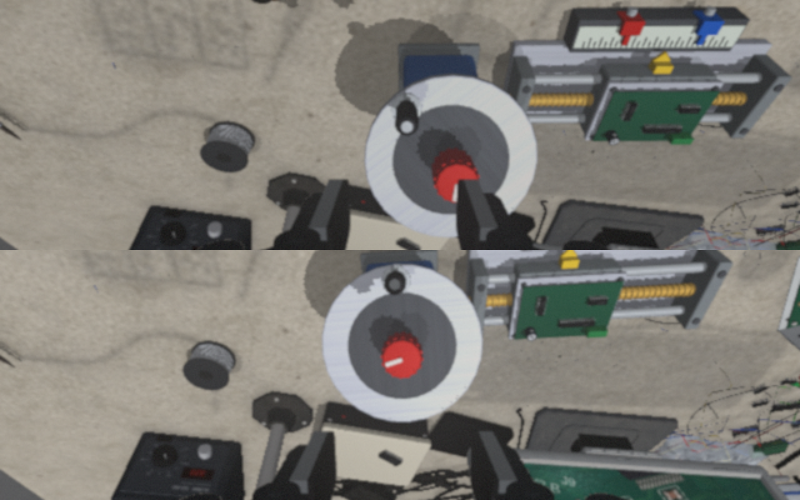

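The final view shows the knob's white mark turned by about 75° clockwise, which matches the stop at 1.3 rad. The wheel hasn't moved and the arm is clear of everything.

```bash
python3 -c "
from plant import bot
print(bot.close_job())"
```

```text
the job is handed in; nothing more can be done
None
```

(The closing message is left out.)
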